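Check a guide roller on the V-block comparator

ROBOT

A 6-joint arm with a two-finger parallel gripper is mounted at the origin on the work surface; the furniture and walls round the work are solid. World frame = base frame: x ahead of the robot, y to its left, z up, the work surface at z = 0. Lengths are in m, angles in degrees, forces in N, time in s.
With the tool pointing down it reaches from about 0.35 to 0.875 m from the base axis. Payload 4.2 kg.
Tool frame: the origin (TCP) lies on the centre line of the jaws, within the pads' length; the fingertips stand tip_reach ahead of it and the grasp point (between the pads) is the TCP (tip_reach is the distance from the TCP to the fingertips, in m); z points along the fingers, y is the line along which they close (so a half turn about z gives the same grasp; the last joint's range is limited). The gripper opens to 87 mm and grips with 3 to 60 N. Pads are 19 mm wide; open, the fingers measure 117 mm over their backs; the gripper's body (75 mm by 190 mm) begins 51 mm behind the grasp point.
Start: joints at [89.301, 22.042, 0.453, 0, -68.411, -14.817], TCP at [0.167, 0.602, 0.242] pointing down, gripper open.
Joint ranges: [-179.83, 179.83], [-69.29, 118.12], [-61.27, 80.66], [-181.25, 117.63], [-171.15, -9.14], [-177.46, 177.46]. Speed limits (degrees/s): [159.86, 159.86, 180, 180, 180, 180].

INTERFACE

Orientations are given as a 3x3 rotation matrix whose columns are the frame's x, y, z axes.
In Python, from station import sense, capture, finish_job, tip_reach gives the robot as it stands.
- The arm moves only by the tool arm_command, never from a script. Its argument "deltas" is a list of rows, each a list of 7 numbers: the turn, a rotation vector about the tool's x, y, z in rad, then the shift along the tool's x, y, z in cm, then the closure, from -1 (fully open) to 1 (shut), so that 0 is half open. In form: [[rx, ry, rz, dx, dy, dz, hand], ...]. A call has 1 to 8 rows; each row is the pose to reach, as a shift and turn from the pose commanded when the call began, along the tool's axes at that moment; what a row does not reach only later rows make up. A row lasts 1/12 s, in which the tool goes at most 41.7 mm and 7.16 degrees, less where a joint would pass 70% of its speed; a pose out of reach is approached as far as the arm can. A call with a gripper value outside its range is refused whole. The fingers move at their own pace and stop on an object; the grip force is fixed at half the most. Time passes only in rows, so rows that repeat a pose let the fingers close. It gives the time, the measured TCP pose, the force, the opening and the grip force at its end, in the units of the state.
- sense(): the state, without advancing time (a new reading comes with each control period).
- capture(name): name is "side" or "top"; returns a dict with "pixels" (480x640x3 uint8, blue, green, red), "fovy" (degrees; the focal length in pixels is half the picture's height over the tangent of half this angle, whatever the lens; pixels are square), "cx", "cy" (the principal point, pixels), "k1" (the pictures are not rectified: a ray, as slopes to the right and down, at radius r is drawn at 1 + k1 r^2 times it, then the intrinsics apply), "rvec" (rotation vector, rad) and "tvec" (3), from world to camera coordinates, as OpenCV has them. Camera axes: x right, y down, z forward; pixel columns grow to the right and rows downward; lengths in m; the calibration is good to about 2 mm. A picture is of the moment at which its call begins. There is no depth.
- finish_job(): hands the job in; it is judged then, once.
The state is a dict: "time_s": time; "joints": joint angles; "joint_velocities": joint speeds; "effort": joint torques, N m; "tcp_pos": TCP position; "ee_rot": TCP orientation; "wrist_force": force on the tool from outside, world axes, zero at the start; "moment": the same for the moment, N m; "gripper_width": opening from 0.0 (shut) to 1.0 (fully open); "gripper_force": force on a finger pad.
Only numpy, scipy, OpenCV 4.12 (cv2) and the standard library are available. Lean on these libraries where they do the work, as an engineer would, in place of code of your own. Each camera call takes 0.05 s, during which the arm holds its last target. There are 200 camera calls.

TASK

The comparator has just been zeroed: take the 30 mm setting master with the yellow bands out of its V-blocks and put it back, let go, in its own yellow-marked slot of the rack. Then take the aluminium guide roller from its carrier, seat it in the V-blocks, centred over the sprung plunger, and keep it pressed gently down (about 15 N, one and a half kilos' weight) onto both V faces so that the dial can be read: finish while holding it there, do not let go. Leave the other things on the bench where they are, and do not ram the bars into the gauge.

Things in the scene. Friction and masses are not known exactly. Their poses are not given: they have to be found in the camera images.
- master_center (a point): Centre (on the axis, at mid-length) of the setting master: a smooth round steel bar, 30 mm in diameter, 120 mm long, about 0.5 kg, with a yellow band near each end. It starts seated in the V-blocks. x runs along the bar.
- master: The same setting master; its origin is its centre, x along the bar.
- roller_center (a point): Centre (on the axis, at mid-length) of the guide roller: a plain aluminium tube with closed brass-bushed ends and thin dark grooves, 30 mm in diameter, 120 mm long, about 0.13 kg. x runs along the bar. It starts in the grey carrier, its axis 39 mm over the bench.
- roller: The same guide roller; its origin is its centre, x along the bar.
- carrier: Fixed grey tray 150 x 84 mm, walls 4 mm thick up to 20 mm over the bench, floor at 12 mm; origin on the bench below its middle, x along the roller. Two cork saddles carry the roller 40 mm either side of the middle (22 mm thick, tops 7 mm below the roller's axis), leaving 58 mm between them for fingers.
- gauge_seat (a point): Point on the gauge where the axis of a 30 mm bar lies, at its mid-length, when it is seated on both V faces and centred over the plunger; 85 mm over the bench. x runs along the V towards the dial, y across it, z up.
- gauge: The comparator, fixed; origin on the bench under gauge_seat, same axes. Two 90-degree V-blocks, 20 mm thick, 70 mm wide, tops at z = 84 mm, at x = +-40 mm: 60 mm between them for fingers. The plunger rises at the middle from a round housing 15 mm thick, top at 58 mm; base plate 84 mm wide, top at 22 mm. The dial is at x = 75 to 130 mm, up to z = 117 mm.
- v_left: The V faces on the gauge's +y side, of both blocks, ground and oiled (slippery); origin and axes as the gauge.
- v_right: The V faces on the gauge's -y side, of both blocks, ground and oiled (slippery); origin and axes as the gauge.
- plunger (a joint): Travel of the gauge's plunger, m: 0 free (raised), about 0.004 with a 30 mm bar seated on both V faces, 0.007 at its stop. Its spring pushes up with 2.3 N free, 3.5 N with a bar seated: the master's weight keeps it down, but the light roller is lifted and cocked in the V unless held down. The dial's red needle follows it.
- rack: Dark board 134 x 248 mm, fixed, top 18 mm over the bench, with three slots side by side 85 mm apart, in any order of colour. Origin on the bench below its middle, x along the slots. A slot is a pair of pale wooden saddles, 20 mm thick, at x = +-40 mm (60 mm between them for fingers), 62 mm wide overall.
- slot_yellow (a point): The master's own slot, marked yellow on its saddles' tops, ends and base: point where the axis of the master lies, at its mid-length, when fully home, 67 mm over the bench. x along the slot, y across, z up. The slot is 33 mm wide, its top edges bevelled 4 mm, the tops 7 mm above this point; the wood between the saddles is 41 mm below it.
- slot_blue (a point): The same for the blue-marked slot, 27 mm wide, empty: for a thinner master.
- red_master_center (a point): Centre of another setting master, steel with red bands, 34 mm in diameter, 120 mm long, lying in the red slot of the rack: leave it there.
- spool_center (a point): Centre (half-way up) of a wooden spool of thread standing on the bench, 45 mm in diameter, 59 mm high: leave it standing.
Not all that is in view belongs to the job. Leave any pink look-alike of the roller alone.

How it is judged (in metres and radians):
On the way, in this order (a step that is already met when the one before it is completed fails the run):
1. the yellow-banded master lies in the yellow slot, let go (x of master_center in the frame of slot_yellow between -0.01 and 0.01 m and y of master_center in the frame of slot_yellow between -0.004 and 0.004 m and z of master_center in the frame of slot_yellow between -0.004 and 0.004 m and angle between the x axis of master_center and the x axis of slot_yellow, either way round below 0.06 rad and contact force between the fingers and master below 0.05 N and linear speed of master below 0.03 m/s), for 0.3 s.
2. the roller is seated in the V-blocks and pressed onto both V faces by the gripper (x of roller_center in the frame of gauge_seat between -0.01 and 0.01 m and y of roller_center in the frame of gauge_seat between -0.0015 and 0.0015 m and z of roller_center in the frame of gauge_seat between -0.0015 and 0.0015 m and angle between the x axis of roller_center and the x axis of gauge_seat, either way round below 0.025 rad and value of joint plunger above 0.003 m and contact force between roller and v_left above 1.5 N and contact force between roller and v_right above 1.5 N and contact force between the fingers and roller above 3 N and linear speed of roller below 0.02 m/s), for 0.3 s.
At the end, for the whole second after the job is handed in: Master let go and at rest in the yellow slot (4 mm across and in height, 10 mm along). Roller held by the fingers (over 3 N), still, its axis within 1.5 mm and 0.025 rad of the seated axis, 10 mm along, bearing over 1.5 N on the left and on the right V faces; plunger down over 3 mm (all of step 1 and all of step 2); the arm keeps its last pose, push and grip.
It fails at once if the red-banded master or the thread spool is moved by more than 15 mm (distance of any of red_master_center, spool_center from where it was at the start of the episode above 0.015 m).
It fails at once if a bar is rammed into the V faces (more than 100 N on one side) (contact force between any of roller, master and v_left above 100 N or contact force between any of roller, master and v_right above 100 N).
It also fails if it takes over 61 s, if anything falls off the work surface, if the arm or the gripper's body presses on something with over 40 N, if the wrist force passes 120 N, or if a joint passes its speed limit or range.

## Working session

There is one attempt and no reset: what is moved stays moved. The work goes in short steps, Python scripts to look and compute and a tool call to move; the robot and the scene stay as the last step left them, time stands still between calls to the robot, and variables do not carry over. Pictures are saved under pics/ and viewed, at most 10 in all, crops included, and the job is handed in when it is done.

Besides the shell and the picture viewer there is one more tool, called as name([rows], argument=value, ...), one row to a line, values as JSON. arm_command: Moves the arm, as the interface text tells. Its arguments: {"type":"object","properties":{"deltas":{"type":"array"}},"required":["deltas"]}

```bash
mkdir -p pics; ls
cat > h.py <<'E'
import cv2, numpy as np
from station import sense, capture, finish_job, tip_reach
def cam(n):
    c=capture(n); c["f"]=240/np.tan(np.radians(c["fovy"])/2); c["R"]=cv2.Rodrigues(np.array(c["rvec"],float))[0]; c["t"]=np.array(c["tvec"],float).ravel(); return c
def ray(c,u,v):
    K=np.array([[c["f"],0,c["cx"]],[0,c["f"],c["cy"]],[0,0,1.]])
    p=cv2.undistortPoints(np.array([[[u,v]]],float),K,np.array([c["k1"],0,0,0.]))[0,0]
    d=c["R"].T@np.array([p[0],p[1],1]); return -c["R"].T@c["t"],d
def onz(c,u,v,z):
    o,d=ray(c,u,v); return o+d*(z-o[2])/d[2]
def proj(c,P):
    K=np.array([[c["f"],0,c["cx"]],[0,c["f"],c["cy"]],[0,0,1.]])
    return cv2.projectPoints(np.array(P,float).reshape(-1,1,3),c["R"],c["t"],K,np.array([c["k1"],0,0,0.]))[0][:,0]
E
python3 - <<'E'
from h import *
for n in("top","side"):
    c=cam(n); cv2.imwrite(f"pics/{n}0.png",c["pixels"]); print(n,c["f"],c["cx"],c["cy"],c["k1"],-c["R"].T@c["t"],c["R"])
s=sense();print(s,tip_reach)
E
```

```text
pics
top 533.2490734615963 318.80648211015813 242.47439730382575 -0.11175807603966317 [ 0.20863783 -0.02006173  1.36346432] [[-0.01510484 -0.99980621 -0.01262495]
 [-0.98411439  0.01709917 -0.17671017]
 [ 0.1768918   0.00975522 -0.98418196]]
side 619.8565910084145 318.0935819377449 229.04032348619992 0.0016513768085744736 [-0.52062615  1.30686772  0.78823851] [[-0.8070612  -0.58999722  0.02356912]
 [-0.24988973  0.305116   -0.91894469]
 [ 0.5349835  -0.74753429 -0.39368153]]
{'time_s': 0.1, 'joints': array([ 8.93005617e+01,  2.20877347e+01,  3.86496309e-01, -2.44073716e-02,
       -6.84130258e+01, -1.48165160e+01]), 'joint_velocities': array([ 0.07270299, -0.07155554,  0.10788569,  0.12328803,  0.09351779,
       -0.00085695]), 'effort': array([-3.00889778e-04, -3.91688919e+01,  1.87937826e+01,  4.23186287e+00,
        1.34990716e-02, -7.56932582e-05]), 'tcp_pos': array([0.16704399, 0.60172904, 0.2405492 ]), 'ee_rot': array([[ 9.63513986e-01, -2.67657660e-01, -4.20424922e-04],
       [-2.67657960e-01, -9.63511941e-01, -1.98927014e-03],
       [ 1.27358959e-04,  2.02921968e-03, -9.99997933e-01]]), 'wrist_force': array([-0.12562338,  0.41684293,  0.54621211]), 'moment': array([-0.01075727,  0.04516884,  0.0268483 ]), 'gripper_force': 0.0, 'gripper_width': 0.999427486137596} 0.019
```

View pics/top0.png

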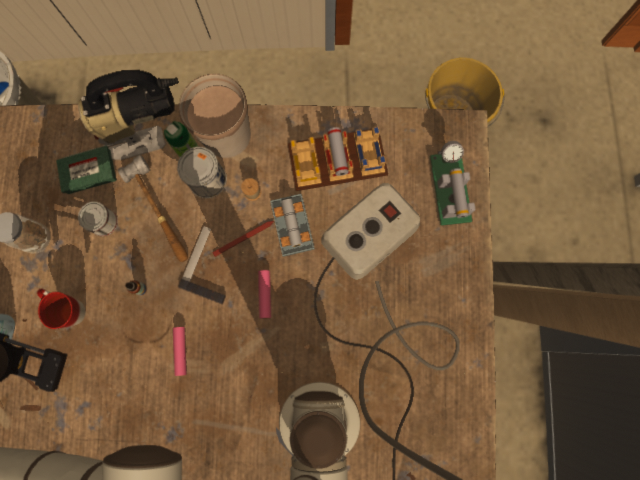

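View pics/side0.png

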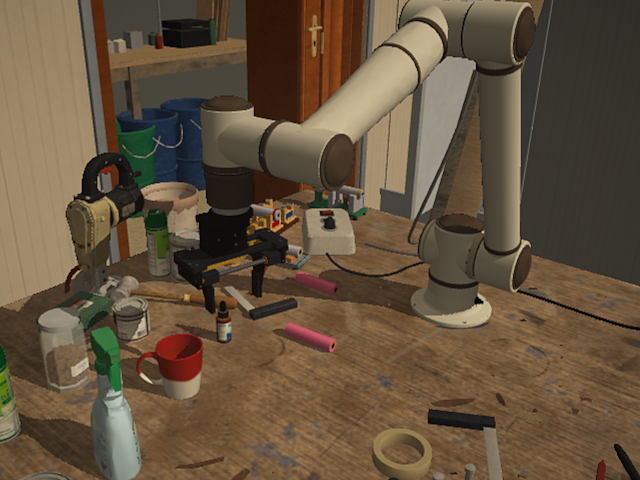

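The top view shows the rack at (338,157), with the slots looking yellow, red and blue from left to right. The carrier with the roller is at (292,222), the gauge with the master at (457,188) and the spool at (250,187). A switch box sits at (372,232). I'll enlarge that area.

Run:
```python
import cv2
a=cv2.imread("pics/top0.png")
l=cv2.resize(a[120:260,265:400],None,fx=4,fy=4,interpolation=cv2.INTER_CUBIC)
r=cv2.resize(a[135:235,425:480],None,fx=4.8,fy=4.8,interpolation=cv2.INTER_CUBIC)
r=cv2.copyMakeBorder(r,0,560-r.shape[0],0,0,cv2.BORDER_CONSTANT)[:560]
o=cv2.hconcat([l[:560],r]);print(o.shape);cv2.imwrite("pics/crop0.png",o)
```

```text
(560, 804, 3)
```

View pics/crop0.png

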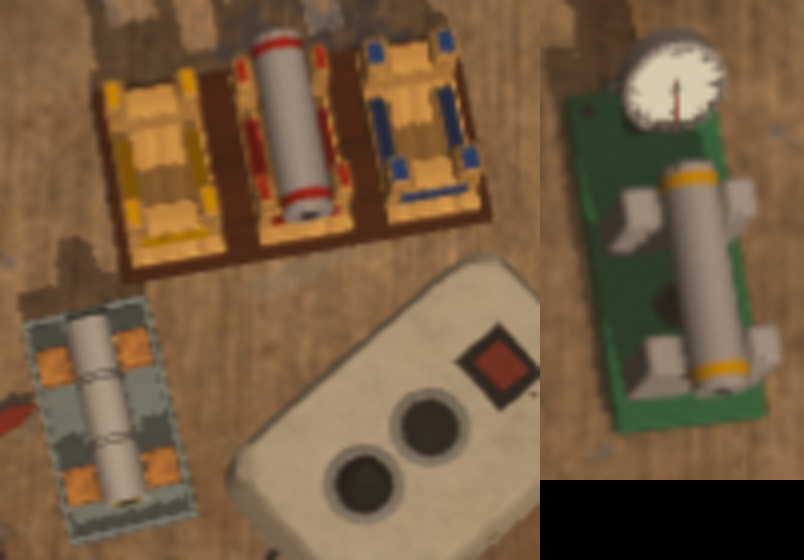

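The crop confirms it: the left slot is yellow, and the dial is at the far end of the gauge, so gauge +x points away from the robot. Next I'll measure.

```bash
cat > m.py <<'E'
from h import *
def blobs(mask,off,amin):
    n,l,s,ce=cv2.connectedComponentsWithStats(mask.astype(np.uint8))
    return [(s[i,4],ce[i]+off) for i in range(1,n) if s[i,4]>=amin]
def hsv(c,x0,x1,y0,y1):
    return cv2.cvtColor(c["pixels"][y0:y1,x0:x1],cv2.COLOR_BGR2HSV).astype(int)
def axpt(c,uv,zc,ax,h=.012):
    o,_=ray(c,*uv); P=onz(c,*uv,zc+h)
    for _ in range(5):
        n=o-P; n-=ax*(n@ax); n/=np.linalg.norm(n)
        P=onz(c,*uv,zc+h*n[2])-h*n
    return P
def yaw(a,b):
    d=b-a; return np.degrees(np.arctan2(d[1],d[0]))
E
python3 - <<'E'
from m import *
c=cam("top")
h=hsv(c,435,480,165,225); m=(h[...,0]>14)&(h[...,0]<30)&(h[...,1]>150)&(h[...,2]>130)
b=blobs(m,(435,165),5);print("bands",b)
h=hsv(c,285,322,130,190); m=(h[...,0]>20)&(h[...,0]<32)&(h[...,1]>190)&(h[...,2]>110)
for a,p in blobs(m,(285,130),4): print("yel",a,p.round(1),onz(c,*p,.074).round(4))
h=hsv(c,350,390,122,180); m=(h[...,0]>100)&(h[...,0]<130)&(h[...,1]>120)&(h[...,2]>60)
for a,p in blobs(m,(350,122),4): print("blu",a,p.round(1),onz(c,*p,.074).round(4))
h=hsv(c,325,355,120,185); m=((h[...,0]<8)|(h[...,0]>172))&(h[...,1]>150)&(h[...,2]>110)
for a,p in blobs(m,(325,120),4): print("red",a,p.round(1),onz(c,*p,.074).round(4))
h=hsv(c,268,318,185,260); m=(h[...,1]<70)&(h[...,2]>125)
m=cv2.morphologyEx(m.astype(np.uint8),cv2.MORPH_CLOSE,np.ones((3,3)))
for a,p in blobs(m,(268,185),30): print("rol",a,p.round(1),onz(c,*p,.039).round(4))
for i in range(0,75,2): print("".join(".#"[v] for v in m[i]))
E
```

```text
bands [(np.int32(22), array([456.36363636, 171.72727273])), (np.int32(28), array([463.17857143, 211.25      ]))]
blu 6 [358.5 133. ] [ 0.7236 -0.1133  0.074 ]
blu 5 [382.4 159.2] [ 0.6521 -0.1717  0.074 ]
blu 6 [364.5 162. ] [ 0.6453 -0.1261  0.074 ]
red 21 [334.1 130.5] [ 0.7316 -0.051   0.074 ]
red 9 [344.6 133.8] [ 0.7221 -0.0775  0.074 ]
red 4 [325.  137.5] [ 0.7129 -0.0272  0.074 ]
red 9 [350.4 163.2] [ 0.6427 -0.0904  0.074 ]
red 12 [330.5 166. ] [ 0.6362 -0.0398  0.074 ]
red 27 [341.6 168.1] [ 0.63   -0.0676  0.074 ]
rol 395 [291.4 222.2] [0.5002 0.062  0.039 ]
..................................................
..................................................
..................................................
..................................................
..................................................
..................................................
..................................................
..................#####...........................
...............#########..........................
...............#########..........................
...............
[... 712 characters left out ...]
.........#########...................
......................#########...................
......................##########..................
.......................#########..................
.......................#########..................
........................##########................
........................#.........................
..................................................
..................................................
..................................................
..................................................
..................................................
..................................................
..................................................
```

Run:
```python
from m import *
c=cam("top")
def corners(px,f,z=.074):
    out=[]
    for u,v in px:
        h=hsv(c,u-4,u+5,v-4,v+5); w=f(h)*1.0
        yy,xx=np.mgrid[-4:5,-4:5]; p=np.array([u+(w*xx).sum()/w.sum(),v+(w*yy).sum()/w.sum()])
        out.append(onz(c,*p,z)); print((w>0).sum(),p.round(1),out[-1].round(4))
    o=np.array(out); print("centre",o.mean(0).round(4),"yaw",yaw(o[2],o[0]),yaw(o[3],o[1])); return o
a=lambda x:np.array(x,float)
Y=corners([(293,144),(312,140),(298,173),(317,169)],lambda h:np.clip(h[...,1]-170,0,None)*(h[...,2]>130)*(h[...,0]>19))
R=corners([(325,137),(345,134),(330,166),(350,163)],lambda h:((h[...,0]<7)|(h[...,0]>172))&(h[...,1]>150)&(h[...,2]>100))
B=corners([(358,133),(376,130),(364,162),(382,159)],lambda h:(h[...,0]>95)&(h[...,0]<130)&(h[...,1]>90))
print("rack yaw from Y-B",yaw(B.mean(0),Y.mean(0))-90,np.linalg.norm(B.mean(0)-Y.mean(0)))
# bars: yaw iter
for nm,z,ps in(("master",.085,[(463.18,211.25),(456.36,171.73)]),("redm",.069,[(341.6,168.1),(334.1,130.5)])):
    ax=a([.97,.2,0]);ax/=np.linalg.norm(ax)
    for _ in range(4):
        P=[axpt(c,p,z,ax) for p in ps]; ax=P[1]-P[0]; ax[2]=0; ax/=np.linalg.norm(ax)
    print(nm,P,(P[0]+P[1])/2,yaw(*P))
h=hsv(c,268,318,185,260); m=((h[...,1]<70)&(h[...,2]>125)).astype(np.uint8)
m=cv2.morphologyEx(m,cv2.MORPH_CLOSE,np.ones((3,3)));m=cv2.morphologyEx(m,cv2.MORPH_OPEN,np.ones((3,3)))
r=cv2.minAreaRect(cv2.findNonZero(m)); print(r)
pts=cv2.findNonZero(m)[:,0]+(268,185)
ln=cv2.fitLine(pts.astype(np.float32),cv2.DIST_L2,0,.01,.01).ravel(); d=ln[:2]*np.sign(-ln[1]); 
t=(pts-ln[2:])@d; e=[ln[2:]+d*(t.min()-.5),ln[2:]+d*(t.max()+.5)]; ax=a([.97,.2,0]);ax/=np.linalg.norm(ax)
P=[axpt(c,p,.039,ax) for p in e];print("roller",P,(P[0]+P[1])/2,np.linalg.norm(P[1]-P[0]),yaw(*P))
# carrier
h=hsv(c,262,325,180,268); g=((h[...,1]<85)&(h[...,0]>30)&(h[...,0]<110)).astype(np.uint8)
k=max(cv2.findContours(cv2.morphologyEx(g,cv2.MORPH_CLOSE,np.ones((9,9))),0,2)[0],key=cv2.contourArea);r=cv2.minAreaRect(k)
q=[onz(c,x+262,y+180,.02) for x,y in cv2.boxPoints(r)];print("carrier",np.mean(q,0),np.round(q,3).tolist())
```

```text
7 [292.6 143.3] [0.699  0.0558 0.074 ]
7 [311.6 140.3] [0.7061 0.0072 0.074 ]
8 [297.6 172.6] [0.6204 0.0434 0.074 ]
6 [316.7 169.2] [ 0.6285 -0.0047  0.074 ]
centre [0.6635 0.0254 0.074 ] yaw 8.968970810234092 8.75955790159743
5 [324.8 137.4] [ 0.7132 -0.0267  0.074 ]
8 [344.5 134. ] [ 0.7215 -0.0774  0.074 ]
9 [330.1 166.2] [ 0.6357 -0.0388  0.074 ]
7 [349.9 164. ] [ 0.6407 -0.0888  0.074 ]
centre [ 0.6778 -0.0579  0.074 ] yaw 8.842134842366567 8.08671457802264
8 [358.5 132.5] [ 0.725  -0.1134  0.074 ]
10 [376.  129.8] [ 0.7317 -0.1585  0.074 ]
8 [364.5 161.5] [ 0.6467 -0.1261  0.074 ]
8 [382.1 158.9] [ 0.6529 -0.1711  0.074 ]
centre [ 0.6891 -0.1423  0.074 ] yaw 9.250303792167246 9.044474220939028
rack yaw from Y-B 8.673803433805872 0.1696385082669423
master [array([ 0.50834047, -0.36612429,  0.085     ]), array([ 0.60962095, -0.35590914,  0.085     ])] [ 0.55898071 -0.36101672  0.085     ] 5.7593714748092415
redm [array([ 0.62806922, -0.06851164,  0.069     ]), array([ 0.72893839, -0.05182012,  0.069     ])] [ 0.67850381 -0.06016588  0.069     ] 9.395983817949263
((23.21176528930664, 36.45294189453125), (46.09772491455078, 8.894148826599121), 77.47119140625)
roller [array([0.44048893, 0.04938134, 0.039     ]), array([0.55966008, 0.07457769, 0.039     ])] [0.5000745  0.06197952 0.039     ] 0.1218056666523155 11.938226905493286Traceback (most recent call last):
  File "<stdin>", line 30, in <module>
ValueError: max() iterable argument is empty
```

Measured positions:

| Item | x (m) | y (m) | Yaw (deg) |
|---|---|---|---|
| Master | 0.559 | -0.361 | 5.8 |
| Yellow slot | 0.6635 | 0.0255 | 8.8 |
| Roller | 0.500 | 0.062 | 11.9 |

The far-side yaw (180° flipped) suits the wrist, so I'll plan moves with that.

```bash
cat > p.py <<'E'
import sys
from h import *
from scipy.spatial.transform import Rotation as Ro
def plan(*T):
    s=sense(); R=s["ee_rot"]
    print("t",round(s["time_s"],2),"tcp",s["tcp_pos"].round(4),"yaw",round(float(np.degrees(np.arctan2(R[1,0],R[0,0]))),2),"F",s["wrist_force"].round(1),"M",s["moment"].round(2),"w",round(87*float(s["gripper_width"]),1),"g",round(float(s["gripper_force"]),1),"j",s["joints"].round(0))
    for x,y,z,w in T:
        D=Ro.from_euler("z",w,degrees=True).as_matrix()@np.diag([1,-1,-1.])
        print((x,y,z,w),Ro.from_matrix(R.T@D).as_rotvec().round(4).tolist(),(R.T@(np.array([x,y,z])-s["tcp_pos"])*100).round(2).tolist())
if __name__=="__main__": plan(*[tuple(map(float,a.split(","))) for a in sys.argv[1:]])
E
python3 p.py .42,.42,.26,-68
```

```text
t 0.2 tcp [0.1671 0.6019 0.2409] yaw -15.52 F [ 0.3 -0.4 -0.4] M [-0.01  0.02 -0.02] w 86.8 g 0.0 j [ 89.  22.   0.  -0. -68. -15.]
(0.42, 0.42, 0.26, -68.0) [0.0012, -0.0008, 0.9159] [29.24, 10.76, -1.89]
```

arm_command([
  [0, 0, 0.916, 29.2, 10.8, -1.9, -1],
  [0, 0, 0.916, 29.2, 10.8, -1.9, -1],
  [0, 0, 0.916, 29.2, 10.8, -1.9, -1],
  [0, 0, 0.916, 29.2, 10.8, -1.9, -1],
  [0, 0, 0.916, 29.2, 10.8, -1.9, -1],
  [0, 0, 0.916, 29.2, 10.8, -1.9, -1],
  [0, 0, 0.916, 29.2, 10.8, -1.9, -1],
  [0, 0, 0.916, 29.2, 10.8, -1.9, -1],
])

```text
time_s: 0.87
tcp_pos: [0.4224, 0.4172, 0.2608]
ee_rot: [[0.367, -0.93, 0.0], [-0.93, -0.367, -0.001], [0.001, -0.0, -1.0]]
wrist_force: [-0.6, 1.0, 0.6]
gripper_width: 1.002
gripper_force: 0.0
```

```bash
python3 p.py .57,.13,.26,-121
```

```text
t 0.87 tcp [0.4224 0.4172 0.2608] yaw -68.46 F [-0.6  1.   0.6] M [0.17 0.02 0.05] w 87.2 g 0.0 j [ 60.  18.  -2.   0. -69. -39.]
(0.57, 0.13, 0.26, -121.0) [-0.0004, -0.0005, 0.917] [32.14, -3.18, 0.1]
```

arm_command([
  [0, 0, 0.917, 32.1, -3.2, 0.1, -1],
  [0, 0, 0.917, 32.1, -3.2, 0.1, -1],
  [0, 0, 0.917, 32.1, -3.2, 0.1, -1],
  [0, 0, 0.917, 32.1, -3.2, 0.1, -1],
  [0, 0, 0.917, 32.1, -3.2, 0.1, -1],
  [0, 0, 0.917, 32.1, -3.2, 0.1, -1],
  [0, 0, 0.917, 32.1, -3.2, 0.1, -1],
  [0, 0, 0.917, 32.1, -3.2, 0.1, -1],
])

```text
time_s: 1.53
tcp_pos: [0.5703, 0.1315, 0.2595]
ee_rot: [[-0.514, -0.858, -0.0], [-0.858, 0.514, -0.0], [0.0, 0.0, -1.0]]
wrist_force: [0.5, 0.8, 0.9]
gripper_width: 1.0
gripper_force: 0.0
```

```bash
python3 p.py .565,-.17,.25,-174.2
```

```text
t 1.53 tcp [0.5703 0.1315 0.2595] yaw -120.91 F [0.5 0.8 0.9] M [ 0.18 -0.17  0.03] w 87.0 g 0.0 j [ 29.  17.  -4.   0. -69. -60.]
(0.565, -0.17, 0.25, -174.2) [-0.0002, -0.0004, 0.9301] [26.14, -15.04, 0.96]
```

arm_command([
  [0, 0, 0.93, 26.1, -15.0, 1, -1],
  [0, 0, 0.93, 26.1, -15.0, 1, -1],
  [0, 0, 0.93, 26.1, -15.0, 1, -1],
  [0, 0, 0.93, 26.1, -15.0, 1, -1],
  [0, 0, 0.93, 26.1, -15.0, 1, -1],
  [0, 0, 0.93, 26.1, -15.0, 1, -1],
  [0, 0, 0.93, 26.1, -15.0, 1, -1],
  [0, 0, 0.93, 26.1, -15.0, 1, -1],
])

```text
time_s: 2.2
tcp_pos: [0.5651, -0.1714, 0.2489]
ee_rot: [[-0.995, -0.097, -0.001], [-0.097, 0.995, -0.001], [0.001, -0.001, -1.0]]
wrist_force: [0.5, 0.6, -0.6]
gripper_width: 1.001
gripper_force: 0.0
```

```bash
python3 p.py .559,-.361,.18,-174.2
```

```text
t 2.2 tcp [ 0.5651 -0.1714  0.2489] yaw -174.41 F [ 0.5  0.6 -0.6] M [ 0.16 -0.17  0.01] w 87.1 g 0.0 j [ -1.  18.  -4.   0. -68. -83.]
(0.559, -0.361, 0.18, -174.2) [-0.0006, -0.0015, -0.0036] [2.45, -18.8, 6.91]
```

arm_command([
  [0, 0, -0.004, 2.45, -18.8, 6.9, -1],
  [0, 0, -0.004, 2.45, -18.8, 6.9, -1],
  [0, 0, -0.004, 2.45, -18.8, 6.9, -1],
  [0, 0, -0.004, 2.45, -18.8, 6.9, -1],
  [0, 0, -0.004, 2.45, -18.8, 6.9, -1],
  [0, 0, -0.004, 2.45, -18.8, 6.9, -1],
  [0, 0, -0.004, 2.45, -18.8, 6.9, -1],
  [0, 0, -0.004, 2.45, -18.8, 6.9, -1],
])

```text
time_s: 2.87
tcp_pos: [0.5619, -0.3562, 0.1803]
ee_rot: [[-0.994, -0.111, -0.0], [-0.111, 0.994, 0.0], [0.0, 0.0, -1.0]]
wrist_force: [0.4, -0.7, 0.3]
gripper_width: 0.999
gripper_force: 0.0
```

```bash
python3 p.py .559,-.361,.130,-174.2 .559,-.361,.086,-174.2
python3 - <<'E'
from m import *
c=cam("top");cv2.imwrite("pics/t1.png",c["pixels"])
d=cam("side"); print(proj(d,[.559,-.361,.085]))
cv2.imwrite("pics/s1.png",cv2.resize(d["pixels"][130:290,230:430],None,fx=4,fy=4)[:600,:800])
E
```

```text
t 2.87 tcp [ 0.5619 -0.3562  0.1803] yaw -173.62 F [ 0.4 -0.7  0.3] M [ 0.1  -0.15 -0.01] w 86.9 g 0.0 j [-18.  28.   2.  -0. -63. -65.]
(0.559, -0.361, 0.13, -174.2) [0.0002, -0.0005, 0.0101] [0.34, -0.44, 5.03]
(0.559, -0.361, 0.086, -174.2) [0.0002, -0.0005, 0.0101] [0.33, -0.45, 9.43]
[[346.45446007 189.96940984]]
```

View pics/s1.png

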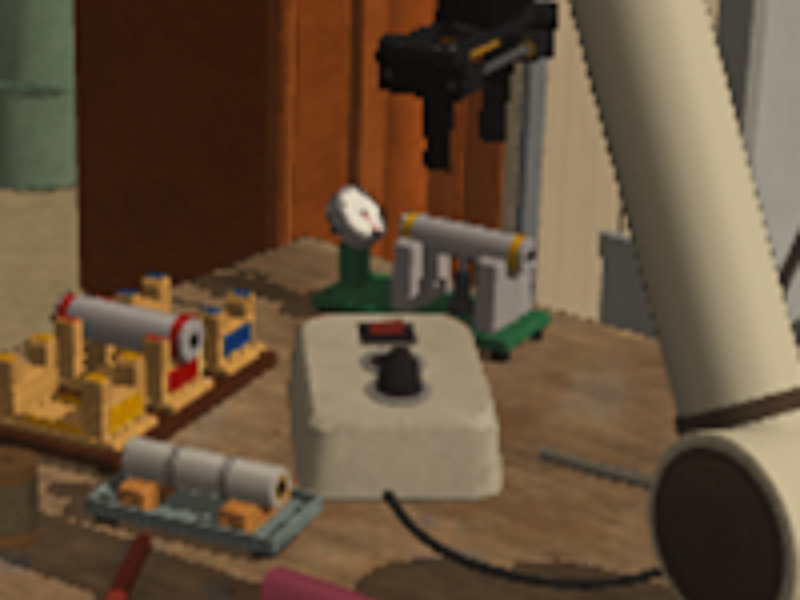

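The side view is clear. The master's centre is at about (347,189.5), against a predicted (346.5,190), so the two cameras agree. Descending.

arm_command([
  [0, 0, 0.01, 0.34, -0.44, 3, -1],
  [0, 0, 0.01, 0.34, -0.44, 5, -1],
  [0, 0, 0.01, 0.34, -0.44, 5, -1],
  [0, 0, 0.01, 0.34, -0.44, 5, -1],
])

```text
time_s: 3.3
tcp_pos: [0.5592, -0.3598, 0.1307]
ee_rot: [[-0.995, -0.104, -0.001], [-0.104, 0.995, 0.0], [0.001, 0.0, -1.0]]
wrist_force: [0.3, -0.3, 0.8]
gripper_width: 1.001
gripper_force: 0.0
```

```bash
python3 p.py .559,-.361,.087,-174.2
```

```text
t 3.3 tcp [ 0.5592 -0.3598  0.1307] yaw -174.05 F [ 0.3 -0.3  0.8] M [ 0.06 -0.24  0.  ] w 87.1 g 0.0 j [-19.  31.  -2.   0. -57. -65.]
(0.559, -0.361, 0.087, -174.2) [0.0001, -0.0013, 0.0026] [0.03, -0.11, 4.37]
```

arm_command([
  [0, 0, 0.003, 0.03, -0.1, 2, -1],
  [0, 0, 0.003, 0.03, -0.1, 4.3, -1],
  [0, 0, 0.003, 0.03, -0.1, 4.3, -1],
  [0, 0, 0.003, 0.03, -0.1, 4.3, 0],
  [0, 0, 0.003, 0.03, -0.1, 4.3, 0.2],
  [0, 0, 0.003, 0.03, -0.1, 4.3, 0.2],
  [0, 0, 0.003, 0.03, -0.1, 4.3, 0.2],
  [0, 0, 0.003, 0.03, -0.1, 4.3, 0.2],
])

```text
time_s: 3.97
tcp_pos: [0.5595, -0.3622, 0.0889]
ee_rot: [[-0.995, -0.099, 0.002], [-0.099, 0.995, -0.001], [-0.002, -0.001, -1.0]]
wrist_force: [-0.0, -0.5, -0.9]
gripper_width: 0.707
gripper_force: 0.0
```

```bash
python3 p.py .559,-.361,.087,-174.2
```

```text
t 3.97 tcp [ 0.5595 -0.3622  0.0889] yaw -174.33 F [-0.  -0.5 -0.9] M [ 0.01 -0.21 -0.03] w 61.5 g 0.0 j [-19.  33.  -4.   0. -53. -65.]
(0.559, -0.361, 0.087, -174.2) [-0.0011, 0.002, -0.0023] [0.04, 0.12, 0.19]
```

arm_command([
  [0, 0, 0, 0, 0.05, 0.2, 0.25],
  [0, 0, 0, 0, 0.05, 0.2, 0.25],
  [0, 0, 0, 0, 0.05, 0.2, 0.25],
  [0, 0, 0, 0, 0.05, 0.2, 0.25],
  [0, 0, 0, 0, 0.05, 0.2, 0.3],
  [0, 0, 0, 0, 0.05, 0.2, 0.3],
  [0, 0, 0, 0, 0.05, 0.2, 0.4],
  [0, 0, 0, 0, 0.05, 0.2, 0.4],
])

```text
time_s: 4.63
tcp_pos: [0.5583, -0.3579, 0.0854]
ee_rot: [[-0.995, -0.099, -0.003], [-0.099, 0.995, 0.005], [0.002, 0.005, -1.0]]
wrist_force: [-0.1, 11.5, 4.7]
gripper_width: 0.335
gripper_force: 30.0
```

```bash
python3 p.py .559,-.361,.087,-174.2
```

```text
t 4.63 tcp [ 0.5583 -0.3579  0.0854] yaw -174.34 F [-0.1 11.5  4.7] M [ 3.52  0.05 -0.08] w 29.1 g 30.0 j [-19.  34.  -4.  -0. -53. -65.]
(0.559, -0.361, 0.087, -174.2) [0.0053, -0.002, -0.0025] [-0.04, -0.32, -0.16]
```

The bar is gripped, but it pushes the tool to +y with 11.5 N, so the seat lies slightly further to +y. I'll relieve that and read again to calibrate the seat.

arm_command([
  [0, 0, 0, 0, 0.2, 0, 0.5],
  [0, 0, 0, 0, 0.35, 0, 0.5],
  [0, 0, 0, 0, 0.35, 0, 0.5],
  [0, 0, 0, 0, 0.35, 0, 0.5],
  [0, 0, 0, 0, 0.35, 0, 0.5],
])

```text
time_s: 5.05
tcp_pos: [0.5584, -0.3577, 0.0854]
ee_rot: [[-0.995, -0.098, -0.0], [-0.098, 0.995, 0.001], [0.0, 0.001, -1.0]]
wrist_force: [-0.4, 4.0, 0.5]
gripper_width: 0.337
gripper_force: 30.0
```

```bash
python3 p.py .559,-.361,.087,-174.2
python3 - <<'E'
from m import *
c=cam("top");h=hsv(c,435,480,165,225); m=(h[...,0]>14)&(h[...,0]<30)&(h[...,1]>150)&(h[...,2]>130)
print(blobs(m,(435,165),5))
E
```

```text
t 5.05 tcp [ 0.5584 -0.3577  0.0854] yaw -174.36 F [-0.4  4.   0.5] M [ 1.08 -0.02 -0.01] w 29.4 g 30.0 j [-19.  33.  -4.  -0. -52. -66.]
(0.559, -0.361, 0.087, -174.2) [0.0008, -0.0003, -0.0028] [-0.03, -0.34, -0.16]
[(np.int32(26), array([463.15384615, 211.15384615]))]
```

The seat line is now calibrated at y ≈ -0.3577, so the top camera reads about 3 mm low in y there. I'll cross-check the slot with the side camera before placing.

Run:
```python
from m import *
d=cam("side")
print(proj(d,[[.6635,.0255,.074],[.6635,.0285,.074],[.5,.062,.039],[.5,.065,.039]]))
cv2.imwrite("pics/side2.png",d["pixels"])
cv2.imwrite("pics/s2.png",cv2.resize(d["pixels"][190:280,215:315],None,fx=6,fy=6,interpolation=cv2.INTER_CUBIC))
```

```text
[[246.4274116  218.93685866]
 [245.75482361 219.22811339]
 [280.69039144 247.80721808]
 [280.0228755  248.15169239]]
```

View pics/s2.png

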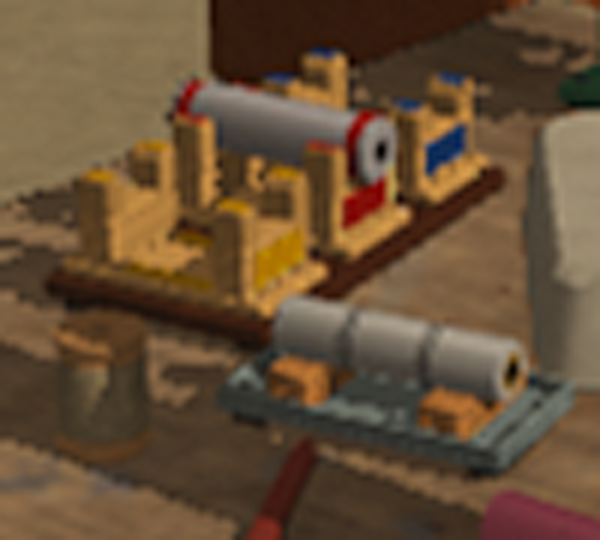

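The side view shows the yellow saddle tops averaging about (247,219), as predicted, so the rack estimate holds. Lifting the master.

arm_command([
  [0, 0, 0, 0, 0.1, -0.5, 0.5],
  [0, 0, 0, 0, 0.1, -1.5, 0.5],
  [0, 0, 0, 0, 0.1, -3, 0.5],
  [0, 0, 0, 0, 0.1, -5, 0.5],
  [0, 0, 0, 0, 0.1, -7.5, 0.5],
  [0, 0, 0, 0, 0.1, -10, 0.5],
  [0, 0, 0, 0, 0.1, -10, 0.5],
  [0, 0, 0, 0, 0.1, -10, 0.5],
])

```text
time_s: 5.82
tcp_pos: [0.5589, -0.3574, 0.187]
ee_rot: [[-0.995, -0.098, 0.004], [-0.098, 0.995, -0.001], [-0.003, -0.001, -1.0]]
wrist_force: [0.3, 0.9, -5.9]
gripper_width: 0.334
gripper_force: 29.9
```

```bash
python3 p.py .625,-.11,.185,-172.5 .6635,.028,.18,-171.2
```

```text
t 5.82 tcp [ 0.5589 -0.3574  0.187 ] yaw -174.37 F [ 0.3  0.9 -5.9] M [ 0.12 -0.07 -0.04] w 29.1 g 29.9 j [-19.  28.   2.  -0. -64. -66.]
(0.625, -0.11, 0.185, -172.5) [-0.0014, 0.0035, -0.0327] [-9.0, 23.97, 0.2]
(0.6635, 0.028, 0.18, -171.2) [-0.0015, 0.0034, -0.0553] [-14.19, 37.33, 0.7]
```

arm_command([
  [0, 0, -0.007, -1.0, 2.5, 0.1, 0.5],
  [0, 0, -0.014, -2.2, 5.7, 0.1, 0.5],
  [0, 0, -0.02, -3.5, 9.2, 0.2, 0.5],
  [0, 0, -0.026, -4.8, 12.7, 0.2, 0.5],
  [0, 0, -0.03, -6.1, 16.2, 0.2, 0.5],
  [0, 0, -0.035, -7.5, 19.7, 0.2, 0.5],
  [0, 0, -0.04, -8.8, 23.2, 0.2, 0.5],
  [0, 0, -0.045, -10.1, 26.7, 0.3, 0.5],
])

```text
time_s: 6.48
tcp_pos: [0.6314, -0.0796, 0.1799]
ee_rot: [[-0.99, -0.143, -0.004], [-0.143, 0.99, 0.0], [0.004, 0.001, -1.0]]
wrist_force: [-0.1, 0.3, -4.3]
gripper_width: 0.336
gripper_force: 30.0
```

arm_command([
  [0, 0, -0.005, -1.2, 3.2, 0, 0.5],
  [0, 0, -0.01, -2.2, 5.7, 0.1, 0.5],
  [0, 0, -0.01, -3.1, 8.0, 0.2, 0.5],
  [0, 0, -0.01, -3.7, 9.6, 0.4, 0.5],
  [0, 0, -0.01, -4.0, 10.3, 0.4, 0.5],
  [0, 0, -0.01, -4.0, 10.3, 0.4, 0.5],
  [0, 0, -0.01, -4.0, 10.3, 0.4, 0.5],
])

```text
time_s: 7.07
tcp_pos: [0.6568, 0.0257, 0.1774]
ee_rot: [[-0.988, -0.153, -0.002], [-0.153, 0.988, -0.001], [0.002, -0.0, -1.0]]
wrist_force: [-0.4, -0.7, -4.9]
gripper_width: 0.337
gripper_force: 30.0
```

```bash
python3 p.py .6635,.028,.12,-171.2
python3 - <<'E'
from m import *
c=cam("top");cv2.imwrite("pics/t3.png",cv2.resize(c["pixels"][110:210,265:365],None,fx=6,fy=6,interpolation=cv2.INTER_CUBIC))
s=sense()
ax=-s["ee_rot"][:,0]; y=s["ee_rot"][:,1]; z=s["tcp_pos"]
print(proj(c,[z+ax*k*.05 for k in(-1,1)]), proj(c,[[.6635,.0255,.074]]))
h=hsv(c,265,365,110,210); m=(h[...,0]>14)&(h[...,0]<32)&(h[...,1]>150)&(h[...,2]>130)
print([(a,p.round(1)) for a,p in blobs(m,(265,110),8)])
E
```

```text
t 7.07 tcp [0.6568 0.0257 0.1774] yaw -171.2 F [-0.4 -0.7 -4.9] M [ 0.   -0.14 -0.01] w 29.3 g 30.0 j [ 16.  28.   0.   0. -63. -98.]
(0.6635, 0.028, 0.12, -171.2) [-0.0004, -0.0025, -0.0] [-0.71, 0.13, 5.74]
[[306.4915785  164.10563786]
 [299.65260798 124.50674417]] [[304.57244107 156.23081216]]
[(np.int32(99), array([361.2, 140.5])), (np.int32(10), array([327.2, 145.9])), (np.int32(12), array([297.9, 157.3])), (np.int32(31), array([306.6, 162.8])), (np.int32(357), array([308. , 176.8])), (np.int32(128), array([340.8, 175.2])), (np.int32(27), array([363.1, 170.9]))]
```

View pics/t3.png

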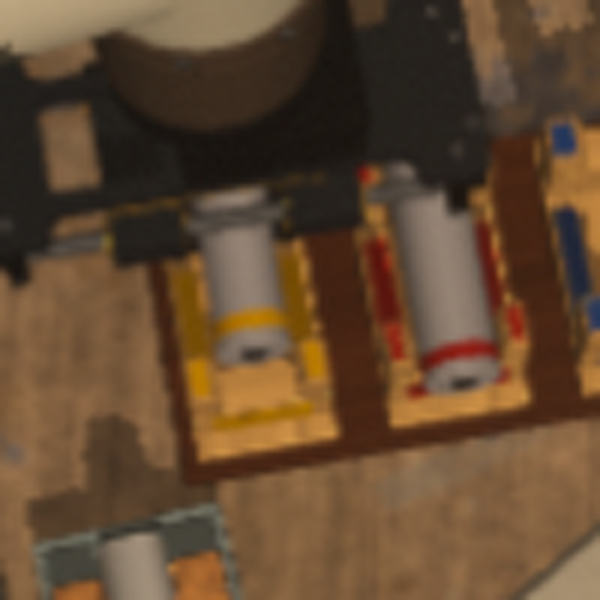

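The held band is at (306.6,162.8), exactly where the TCP pose predicts. Near the rack the camera and arm agree, so I'll use the slot at (0.6635, 0.0258) as measured.

```bash
python3 p.py .6635,.0258,.12,-171.2 .6635,.0258,.09,-171.2
```

```text
t 7.12 tcp [0.6569 0.0251 0.1779] yaw -171.25 F [-0.7 -0.6 -4.2] M [ 0.03 -0.16 -0.03] w 29.3 g 30.0 j [ 16.  28.   0.   0. -63. -98.]
(0.6635, 0.0258, 0.12, -171.2) [-0.0004, -0.0017, -0.0009] [-0.68, -0.03, 5.79]
(0.6635, 0.0258, 0.09, -171.2) [-0.0004, -0.0017, -0.0009] [-0.68, -0.03, 8.79]
```

arm_command([
  [0, 0, 0, -0.3, -0.1, 1.5, 0.5],
  [0, 0, 0, -0.65, -0.1, 3.5, 0.5],
  [0, 0, 0, -0.65, -0.1, 5.7, 0.5],
  [0, 0, 0, -0.65, -0.1, 7.5, 0.5],
  [0, 0, 0, -0.65, -0.1, 8.0, 0.5],
  [0, 0, 0, -0.65, -0.1, 8.0, 0.5],
  [0, 0, 0, -0.65, -0.1, 8.0, 0.5],
  [0, 0, 0, -0.65, -0.1, 8.0, 0.5],
])

```text
time_s: 7.78
tcp_pos: [0.6652, 0.0259, 0.1005]
ee_rot: [[-0.988, -0.153, 0.003], [-0.153, 0.988, 0.0], [-0.003, -0.0, -1.0]]
wrist_force: [-0.1, 0.1, -4.4]
gripper_width: 0.337
gripper_force: 30.0
```

```bash
python3 p.py .6635,.0258,.08,-171.2 .6635,.0258,.0675,-171.2
```

```text
t 7.78 tcp [0.6652 0.0259 0.1005] yaw -171.2 F [-0.1  0.1 -4.4] M [ 0.1  -0.21  0.  ] w 29.3 g 30.0 j [ 16.  33.  -4.   0. -54. -97.]
(0.6635, 0.0258, 0.08, -171.2) [-0.0003, 0.0035, -0.0001] [0.18, 0.01, 2.05]
(0.6635, 0.0258, 0.0675, -171.2) [-0.0003, 0.0035, -0.0001] [0.18, 0.01, 3.3]
```

arm_command([
  [0, 0, 0, 0.1, 0, 0.8, 0.5],
  [0, 0, 0, 0.1, 0, 1.5, 0.5],
  [0, 0, 0, 0.1, 0, 2.0, 0.5],
  [0, 0, 0, 0.1, 0, 2.4, 0.5],
  [0, 0, 0, 0.1, 0, 2.7, 0.5],
  [0, 0, 0, 0.1, 0, 2.7, 0.5],
])

```text
time_s: 8.28
tcp_pos: [0.6625, 0.0262, 0.0704]
ee_rot: [[-0.988, -0.153, -0.002], [-0.153, 0.988, -0.0], [0.002, -0.0, -1.0]]
wrist_force: [0.2, -0.2, -5.5]
gripper_width: 0.336
gripper_force: 30.0
```

```bash
python3 p.py .6635,.0258,.0675,-171.2
```

```text
t 8.28 tcp [0.6625 0.0262 0.0704] yaw -171.19 F [ 0.2 -0.2 -5.5] M [ 0.09 -0.17  0.03] w 29.3 g 30.0 j [ 16.  34.  -5.  -0. -51. -97.]
(0.6635, 0.0258, 0.0675, -171.2) [-0.0001, -0.0019, 0.0002] [-0.1, -0.05, 0.29]
```

arm_command([
  [0, 0, 0, -0.05, 0, 0.2, 0.5],
  [0, 0, 0, -0.05, 0, 0.35, 0.5],
  [0, 0, 0, -0.05, 0, 0.35, 0.5],
  [0, 0, 0, -0.05, 0, 0.35, 0.5],
])

```text
time_s: 8.62
tcp_pos: [0.6636, 0.0263, 0.0681]
ee_rot: [[-0.988, -0.153, 0.0], [-0.153, 0.988, -0.0], [-0.0, -0.0, -1.0]]
wrist_force: [0.0, -0.1, -4.0]
gripper_width: 0.336
gripper_force: 30.0
```

```bash
python3 p.py .6635,.0258,.0675,-171.2
```

```text
t 8.62 tcp [0.6636 0.0263 0.0681] yaw -171.19 F [ 0.  -0.1 -4. ] M [ 0.11 -0.2  -0.02] w 29.2 g 30.0 j [ 16.  35.  -5.   0. -50. -97.]
(0.6635, 0.0258, 0.0675, -171.2) [-0.0, 0.0001, 0.0002] [0.01, -0.05, 0.06]
```

arm_command([
  [0, 0, 0, 0, 0, 0.08, 0.5],
  [0, 0, 0, 0, 0, 0.08, 0.3],
  [0, 0, 0, 0, 0, 0.08, 0.1],
  [0, 0, 0, 0, 0, 0.08, -0.2],
  [0, 0, 0, 0, 0, 0.08, -0.3],
  [0, 0, 0, 0, 0, 0.08, -0.3],
  [0, 0, 0, 0, 0, 0.08, -0.3],
  [0, 0, 0, 0, 0, 0.08, -0.3],
])

```text
time_s: 9.28
tcp_pos: [0.6637, 0.0263, 0.0676]
ee_rot: [[-0.988, -0.153, 0.001], [-0.153, 0.988, 0.0], [-0.001, -0.0, -1.0]]
wrist_force: [0.2, 0.0, 1.1]
gripper_width: 0.633
gripper_force: 0.0
```

arm_command([
  [0, 0, 0, 0, 0, -0.5, -0.3],
  [0, 0, 0, 0, 0, -2, -0.3],
  [0, 0, 0, 0, 0, -4, -0.3],
  [0, 0, 0, 0, 0, -7, -0.3],
  [0, 0, 0, 0, 0, -10, -0.3],
  [0, 0, 0, 0, 0, -12, -0.3],
  [0, 0, 0, 0, 0, -12, -0.3],
])

```text
time_s: 9.87
tcp_pos: [0.6664, 0.0265, 0.194]
ee_rot: [[-0.988, -0.154, 0.011], [-0.154, 0.988, 0.001], [-0.011, -0.001, -1.0]]
wrist_force: [1.4, -0.5, 1.4]
gripper_width: 0.648
gripper_force: 0.0
```

```bash
python3 p.py .5,.062,.16,-168
python3 - <<'E'
from m import *
c=cam("top");cv2.imwrite("pics/t4.png",cv2.resize(c["pixels"][110:260,250:400],None,fx=4,fy=4,interpolation=cv2.INTER_CUBIC))
E
```

```text
t 9.87 tcp [0.6664 0.0265 0.194 ] yaw -171.13 F [ 1.4 -0.5  1.4] M [ 0.07 -0.21  0.  ] w 56.4 g 0.0 j [ 16.  28.   2.   0. -64. -97.]
(0.5, 0.062, 0.16, -168.0) [-0.001, 0.0114, -0.0546] [15.93, 6.07, 3.21]
```

View pics/t4.png

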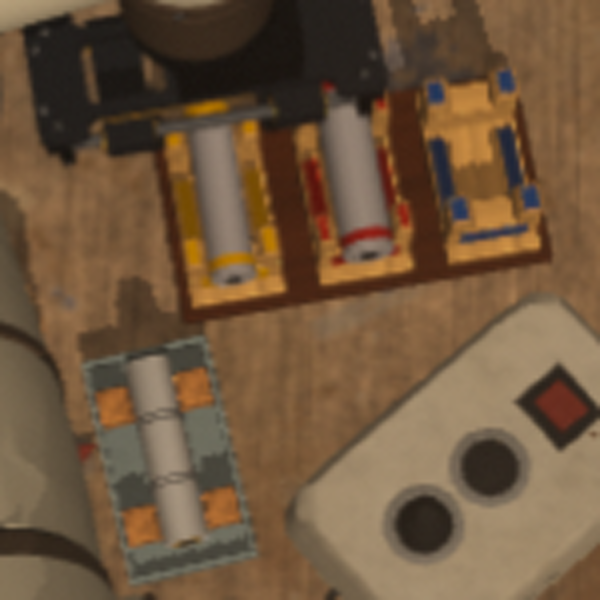

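The master lies level in the yellow slot, let go. Next, the roller.

arm_command([
  [0, 0.005, -0.01, 3, 1.1, 0.6, -0.3],
  [0, 0.01, -0.02, 6, 2.3, 1.2, -0.3],
  [0, 0.01, -0.03, 9, 3.4, 1.8, -0.3],
  [0, 0.01, -0.04, 12, 4.6, 2.4, -0.3],
  [0, 0.01, -0.055, 14.5, 5.5, 3, -0.3],
  [0, 0.01, -0.055, 15.9, 6.05, 3.2, -0.3],
  [0, 0.01, -0.055, 15.9, 6.05, 3.2, -0.3],
  [0, 0.01, -0.055, 15.9, 6.05, 3.2, -0.3],
])

```text
time_s: 10.58
tcp_pos: [0.4965, 0.0618, 0.155]
ee_rot: [[-0.978, -0.208, -0.01], [-0.208, 0.978, -0.002], [0.011, -0.0, -1.0]]
wrist_force: [1.0, -0.4, -0.6]
gripper_width: 0.651
gripper_force: 0.0
```

```bash
python3 p.py .5,.062,.1,-168 .5,.062,.06,-168
```

```text
t 10.58 tcp [0.4965 0.0618 0.155 ] yaw -167.97 F [ 1.  -0.4 -0.6] M [ 0.04 -0.24 -0.  ] w 56.6 g 0.0 j [  26.   15.  -23.   -0.  -52. -103.]
(0.5, 0.062, 0.1, -168.0) [-0.0, -0.0107, 0.0005] [-0.41, -0.05, 5.5]
(0.5, 0.062, 0.06, -168.0) [-0.0, -0.0107, 0.0005] [-0.45, -0.05, 9.5]
```

arm_command([
  [0, -0.006, 0, -0.2, -0.05, 1.5, -0.3],
  [0, -0.006, 0, -0.2, -0.05, 4, -0.3],
  [0, -0.006, 0, -0.2, -0.05, 6.5, -0.3],
  [0, -0.006, 0, -0.2, -0.05, 8, -0.3],
  [0, -0.006, 0, -0.2, -0.05, 8.5, -0.3],
  [0, -0.006, 0, -0.2, -0.05, 8.5, -0.3],
  [0, -0.006, 0, -0.2, -0.05, 8.5, -0.3],
  [0, -0.006, 0, -0.2, -0.05, 8.5, -0.3],
])

```text
time_s: 11.25
tcp_pos: [0.4996, 0.0618, 0.0712]
ee_rot: [[-0.978, -0.207, -0.002], [-0.207, 0.978, 0.0], [0.002, 0.001, -1.0]]
wrist_force: [-0.0, 0.1, 0.6]
gripper_width: 0.649
gripper_force: 0.0
```

```bash
python3 p.py .5,.062,.043,-168
python3 - <<'E'
from m import *
c=cam("top");d=cam("side")
a=cv2.resize(c["pixels"][175:265,245:345],None,fx=5,fy=5,interpolation=cv2.INTER_CUBIC)
b=cv2.resize(d["pixels"][200:290,240:300],None,fx=5,fy=5,interpolation=cv2.INTER_CUBIC)
cv2.imwrite("pics/t5.png",cv2.hconcat([a,b]))
E
```

```text
t 11.25 tcp [0.4996 0.0618 0.0712] yaw -168.03 F [-0.   0.1  0.6] M [ 0.14 -0.16 -0.01] w 56.5 g 0.0 j [  26.   22.  -29.   -0.  -39. -103.]
(0.5, 0.062, 0.043, -168.0) [0.0005, -0.0016, -0.0006] [-0.05, 0.01, 2.82]
```

View pics/t5.png

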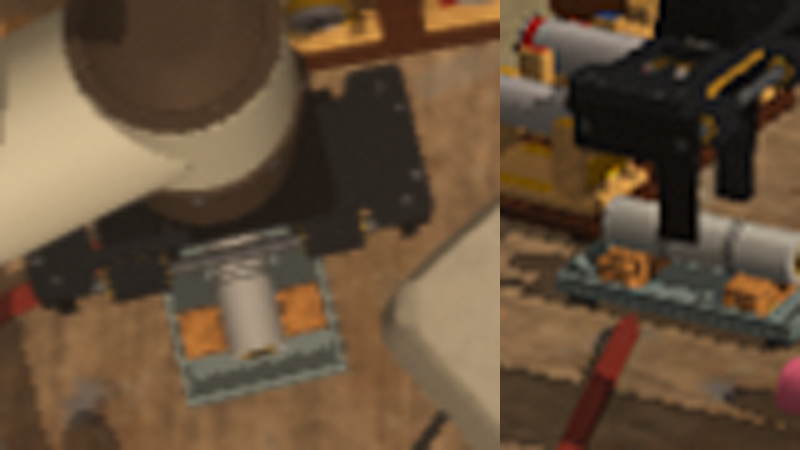

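Side view (right half): the near finger hangs beside the roller between the cork saddles. Descending and closing gently.

arm_command([
  [0, 0, 0, -0.05, 0, 1.2, -0.3],
  [0, 0, 0, -0.05, 0, 2.2, -0.3],
  [0, 0, 0, -0.05, 0, 2.7, -0.3],
  [0, 0, 0, -0.05, 0, 2.7, -0.3],
  [0, 0, 0, -0.05, 0, 2.7, 0.1],
  [0, 0, 0, -0.05, 0, 2.7, 0.25],
  [0, 0, 0, -0.05, 0, 2.7, 0.25],
  [0, 0, 0, -0.05, 0, 2.7, 0.25],
])

```text
time_s: 12.02
tcp_pos: [0.499, 0.0617, 0.0438]
ee_rot: [[-0.978, -0.207, -0.003], [-0.207, 0.978, -0.0], [0.003, 0.001, -1.0]]
wrist_force: [0.3, -0.2, -0.3]
gripper_width: 0.436
gripper_force: 0.0
```

arm_command([
  [0, 0, 0, 0, 0, 0, 0.3],
  [0, 0, 0, 0, 0, 0, 0.35],
  [0, 0, 0, 0, 0, 0, 0.4],
  [0, 0, 0, 0, 0, 0, 0.5],
  [0, 0, 0, 0, 0, 0, 0.5],
  [0, 0, 0, 0, 0, 0, 0.5],
])

```text
time_s: 12.52
tcp_pos: [0.4988, 0.0616, 0.0434]
ee_rot: [[-0.978, -0.207, -0.004], [-0.207, 0.978, -0.0], [0.004, 0.0, -1.0]]
wrist_force: [0.2, 0.2, 2.1]
gripper_width: 0.336
gripper_force: 30.0
```

```bash
python3 p.py .5,.062,.043,-168
```

```text
t 12.52 tcp [0.4988 0.0616 0.0434] yaw -168.03 F [0.2 0.2 2.1] M [ 0.14 -0.05  0.03] w 29.2 g 30.0 j [  26.   24.  -30.   -0.  -36. -103.]
(0.5, 0.062, 0.043, -168.0) [0.0003, -0.0037, -0.0005] [-0.12, 0.01, 0.04]
```

arm_command([
  [0, 0, 0, 0, 0, -1, 0.5],
  [0, 0, 0, 0, 0, -3, 0.5],
  [0, 0, 0, 0, 0, -6, 0.5],
  [0, 0, 0, 0, 0, -9.5, 0.5],
  [0, 0, 0, 0, 0, -13, 0.5],
  [0, 0, 0, 0, 0, -15, 0.5],
  [0, 0, 0, 0, 0, -15, 0.5],
  [0, 0, 0, 0, 0, -15, 0.5],
])

```text
time_s: 13.18
tcp_pos: [0.4992, 0.0618, 0.1937]
ee_rot: [[-0.978, -0.207, -0.003], [-0.207, 0.978, 0.001], [0.002, 0.001, -1.0]]
wrist_force: [-0.9, 0.0, -1.6]
gripper_width: 0.335
gripper_force: 30.0
```

```bash
python3 p.py .53,-.15,.19,-171 .5586,-.3577,.18,-174.36;python3 - <<'E'
from m import *
d=cam("side");cv2.imwrite("pics/s6.png",cv2.resize(d["pixels"][150:270,220:360],None,fx=5,fy=5,interpolation=cv2.INTER_CUBIC))
print(proj(d,sense()["tcp_pos"]))
E
```

```text
t 13.18 tcp [0.4992 0.0618 0.1937] yaw -168.06 F [-0.9  0.  -1.6] M [ 0.07 -0.12  0.03] w 29.1 g 30.0 j [  26.   13.  -20.   -0.  -57. -104.]
(0.53, -0.15, 0.19, -171.0) [0.0013, -0.0023, 0.0513] [1.37, -21.36, 0.35]
(0.5586, -0.3577, 0.18, -174.36) [0.0013, -0.0024, 0.1099] [2.87, -42.28, 1.32]
[[281.25259732 197.53350561]]
```

View pics/s6.png

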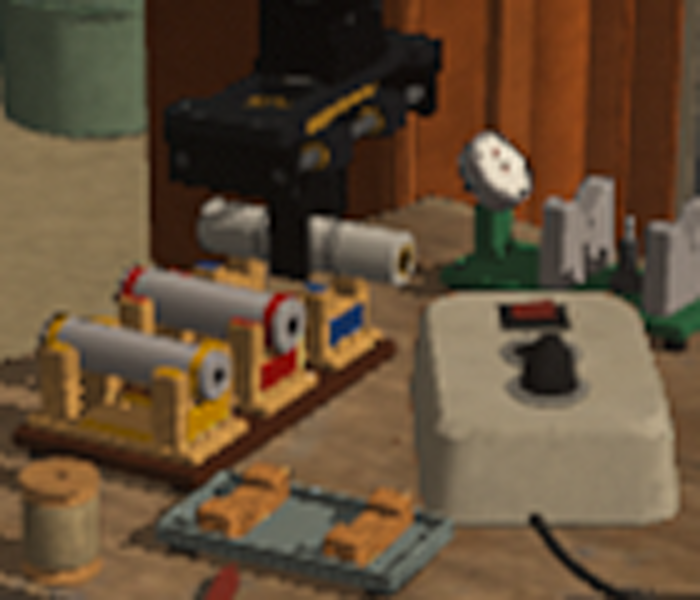

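The roller is held level and centred at about (281,198), matching the projected TCP. The master is home in its slot and the spool is standing. On to the gauge.

arm_command([
  [0, 0, 0.01, 0.2, -2.5, 0.1, 0.5],
  [0, 0, 0.02, 0.4, -5.7, 0.2, 0.5],
  [0, 0, 0.03, 0.6, -9.2, 0.2, 0.5],
  [0, 0, 0.04, 0.8, -12.7, 0.3, 0.5],
  [0, 0, 0.05, 1.1, -16.2, 0.4, 0.5],
  [0, 0, 0.06, 1.3, -19.7, 0.5, 0.5],
  [0, 0, 0.07, 1.6, -23.2, 0.6, 0.5],
  [0, 0, 0.075, 1.8, -26.7, 0.7, 0.5],
])

```text
time_s: 13.9
tcp_pos: [0.5355, -0.2047, 0.1833]
ee_rot: [[-0.991, -0.133, -0.009], [-0.133, 0.991, 0.001], [0.009, 0.002, -1.0]]
wrist_force: [1.4, 0.6, -1.3]
gripper_width: 0.332
gripper_force: 30.0
```

arm_command([
  [0, 0, 0.01, 0.3, -3.5, 0.1, 0.5],
  [0, 0, 0.02, 0.6, -7, 0.2, 0.5],
  [0, 0, 0.03, 0.9, -10.5, 0.3, 0.5],
  [0, 0, 0.035, 1.0, -13, 0.5, 0.5],
  [0, 0, 0.035, 1.1, -14.9, 0.6, 0.5],
  [0, 0, 0.035, 1.1, -15.5, 0.6, 0.5],
  [0, 0, 0.035, 1.1, -15.5, 0.6, 0.5],
  [0, 0, 0.035, 1.1, -15.5, 0.6, 0.5],
])

```text
time_s: 14.57
tcp_pos: [0.5459, -0.3577, 0.1781]
ee_rot: [[-0.995, -0.098, -0.007], [-0.098, 0.995, 0.001], [0.007, 0.002, -1.0]]
wrist_force: [1.1, 0.3, -1.6]
gripper_width: 0.336
gripper_force: 30.0
```

```bash
python3 p.py .5586,-.3577,.13,-174.36 .5586,-.3577,.098,-174.36
```

```text
t 14.57 tcp [ 0.5459 -0.3577  0.1781] yaw -174.37 F [ 1.1  0.3 -1.6] M [ 0.05 -0.16 -0.08] w 29.2 g 30.0 j [-19.  28.  -0.   0. -63. -65.]
(0.5586, -0.3577, 0.13, -174.36) [0.0021, -0.0073, -0.0002] [-1.3, -0.13, 4.8]
(0.5586, -0.3577, 0.098, -174.36) [0.0021, -0.0073, -0.0002] [-1.32, -0.14, 8.0]
```

arm_command([
  [0.001, -0.004, 0, -0.6, -0.1, 0.5, 0.5],
  [0.001, -0.004, 0, -1.2, -0.13, 2, 0.5],
  [0.001, -0.004, 0, -1.2, -0.13, 4, 0.5],
  [0.001, -0.004, 0, -1.2, -0.13, 5.5, 0.5],
  [0.001, -0.004, 0, -1.2, -0.13, 6, 0.5],
  [0.001, -0.004, 0, -1.2, -0.13, 6, 0.5],
  [0.001, -0.004, 0, -1.2, -0.13, 6, 0.5],
  [0.001, -0.004, 0, -1.2, -0.13, 6, 0.5],
])

```text
time_s: 15.23
tcp_pos: [0.5596, -0.3584, 0.1216]
ee_rot: [[-0.995, -0.1, 0.002], [-0.1, 0.995, -0.002], [-0.002, -0.003, -1.0]]
wrist_force: [0.0, 0.1, -1.3]
gripper_width: 0.337
gripper_force: 30.0
```

```bash
python3 p.py .5586,-.3577,.098,-174.36
```

```text
t 15.23 tcp [ 0.5596 -0.3584  0.1216] yaw -174.29 F [ 0.   0.1 -1.3] M [ 0.03 -0.22 -0.  ] w 29.4 g 30.0 j [-19.  31.  -2.   0. -56. -66.]
(0.5586, -0.3577, 0.098, -174.36) [-0.0026, 0.0022, 0.0013] [0.09, 0.09, 2.36]
```

arm_command([
  [-0.002, 0.001, 0.001, 0.05, 0.06, 1, 0.5],
  [-0.002, 0.001, 0.001, 0.05, 0.06, 2, 0.5],
  [-0.002, 0.001, 0.001, 0.05, 0.06, 2.4, 0.5],
  [-0.002, 0.001, 0.001, 0.05, 0.06, 2.4, 0.5],
  [-0.002, 0.001, 0.001, 0.05, 0.06, 2.4, 0.5],
])

```text
time_s: 15.65
tcp_pos: [0.5577, -0.358, 0.0955]
ee_rot: [[-0.995, -0.098, -0.002], [-0.098, 0.995, 0.001], [0.002, 0.001, -1.0]]
wrist_force: [0.6, 0.3, -1.8]
gripper_width: 0.337
gripper_force: 30.0
```

```bash
python3 p.py .5586,-.3577,.0894,-174.36
```

```text
t 15.65 tcp [ 0.5577 -0.358   0.0955] yaw -174.4 F [ 0.6  0.3 -1.8] M [ 0.04 -0.19 -0.01] w 29.3 g 30.0 j [-19.  33.  -4.  -0. -53. -66.]
(0.5586, -0.3577, 0.0894, -174.36) [0.0012, -0.0022, -0.0007] [-0.09, 0.02, 0.61]
```

arm_command([
  [0, -0.001, 0, -0.05, 0.02, 0.2, 0.5],
  [0, -0.001, 0, -0.05, 0.02, 0.35, 0.5],
  [0, -0.001, 0, -0.05, 0.02, 0.5, 0.5],
  [0, -0.001, 0, -0.05, 0.02, 0.6, 0.5],
  [0, -0.001, 0, -0.05, 0.02, 0.6, 0.5],
  [0, -0.001, 0, -0.05, 0.02, 0.6, 0.5],
])

```text
time_s: 16.15
tcp_pos: [0.559, -0.358, 0.0909]
ee_rot: [[-0.995, -0.098, 0.001], [-0.098, 0.995, 0.0], [-0.001, -0.0, -1.0]]
wrist_force: [-0.4, 0.7, 3.2]
gripper_width: 0.336
gripper_force: 30.0
```

```bash
python3 p.py .5586,-.3577,.0894,-174.36
```

```text
t 16.15 tcp [ 0.559  -0.358   0.0909] yaw -174.39 F [-0.4  0.7  3.2] M [ 0.13 -0.18  0.03] w 29.2 g 30.0 j [-19.  33.  -4.  -0. -53. -66.]
(0.5586, -0.3577, 0.0894, -174.36) [-0.0001, 0.0014, -0.0005] [0.04, 0.03, 0.15]
```

arm_command([
  [0, 0, 0, 0, 0, 0.1, 0.5],
  [0, 0, 0, 0, 0, 0.2, 0.5],
  [0, 0, 0, 0, 0, 0.3, 0.5],
  [0, 0, 0, 0, 0, 0.3, 0.5],
  [0, 0, 0, 0, 0, 0.3, 0.5],
])

```text
time_s: 16.57
tcp_pos: [0.5592, -0.3579, 0.0896]
ee_rot: [[-0.995, -0.098, 0.002], [-0.098, 0.995, -0.0], [-0.002, -0.001, -1.0]]
wrist_force: [-1.7, 2.7, 10.4]
gripper_width: 0.336
gripper_force: 30.0
```

```bash
python3 p.py .5586,-.3577,.0894,-174.36
```

```text
t 16.57 tcp [ 0.5592 -0.3579  0.0896] yaw -174.37 F [-1.7  2.7 10.4] M [ 0.9   0.49 -0.1 ] w 29.2 g 30.0 j [-19.  33.  -4.  -0. -52. -66.]
(0.5586, -0.3577, 0.0894, -174.36) [-0.0006, 0.0017, -0.0002] [0.06, 0.02, 0.02]
```

arm_command([
  [0, 0, 0, 0.05, 0.05, 0.1, 0.5],
  [0, 0, 0, 0.05, 0.08, 0.15, 0.5],
  [0, 0, 0, 0.05, 0.08, 0.15, 0.5],
  [0, 0, 0, 0.05, 0.08, 0.15, 0.5],
  [0, 0, 0, 0.05, 0.08, 0.15, 0.5],
  [0, 0, 0, 0.05, 0.08, 0.15, 0.5],
])

```text
time_s: 17.07
tcp_pos: [0.5592, -0.3578, 0.0895]
ee_rot: [[-0.995, -0.098, 0.004], [-0.098, 0.995, -0.002], [-0.003, -0.002, -1.0]]
wrist_force: [-3.0, 2.5, 14.5]
gripper_width: 0.334
gripper_force: 30.0
```

```bash
python3 p.py
python3 - <<'E'
from m import *
c=cam("top");d=cam("side")
a=cv2.resize(c["pixels"][130:230,420:490],None,fx=6,fy=6,interpolation=cv2.INTER_CUBIC)
b=cv2.resize(d["pixels"][150:230,310:372],None,fx=6,fy=6,interpolation=cv2.INTER_CUBIC)
b=cv2.copyMakeBorder(b,0,600-b.shape[0],0,0,cv2.BORDER_CONSTANT)
cv2.imwrite("pics/s7.png",cv2.hconcat([a,b]))
s=sense()
ax=-s["ee_rot"][:,0]; print(proj(c,[s["tcp_pos"]+[0,0,-.0044+.012]+ax*k for k in(-.06,0,.06)]))
E
```

```text
t 17.07 tcp [ 0.5592 -0.3578  0.0895] yaw -174.36 F [-3.   2.5 14.5] M [ 0.73  0.64 -0.18] w 29.0 g 30.0 j [-19.  33.  -4.   0. -52. -66.]
[[463.81185847 214.58495678]
 [459.85586235 191.04897688]
 [455.90321846 167.93329846]]
```

View pics/s7.png

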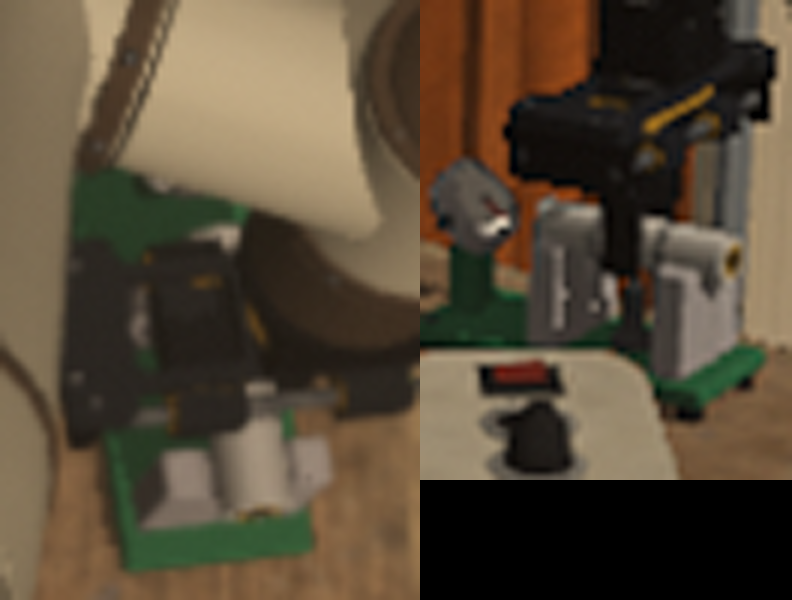

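The roller sits in both V's with the fingers between the blocks. z is stiff at 0.0895 and the push is about 15 N. I'll hold briefly, check that it's steady, then hand in.

arm_command([
  [0, 0, 0, 0, 0.05, 0.03, 0.5],
  [0, 0, 0, 0, 0.05, 0.03, 0.5],
  [0, 0, 0, 0, 0.05, 0.03, 0.5],
  [0, 0, 0, 0, 0.05, 0.03, 0.5],
  [0, 0, 0, 0, 0.05, 0.03, 0.5],
  [0, 0, 0, 0, 0.05, 0.03, 0.5],
  [0, 0, 0, 0, 0.05, 0.03, 0.5],
  [0, 0, 0, 0, 0.05, 0.03, 0.5],
])

```text
time_s: 17.83
tcp_pos: [0.5592, -0.3577, 0.0895]
ee_rot: [[-0.995, -0.098, 0.004], [-0.098, 0.995, -0.003], [-0.004, -0.003, -1.0]]
wrist_force: [-2.5, 1.9, 14.6]
gripper_width: 0.335
gripper_force: 30.0
```

arm_command([
  [0, 0, 0, 0, 0, 0, 0.5],
  [0, 0, 0, 0, 0, 0, 0.5],
  [0, 0, 0, 0, 0, 0, 0.5],
  [0, 0, 0, 0, 0, 0, 0.5],
  [0, 0, 0, 0, 0, 0, 0.5],
  [0, 0, 0, 0, 0, 0, 0.5],
])

```text
time_s: 18.33
tcp_pos: [0.5592, -0.3577, 0.0895]
ee_rot: [[-0.995, -0.098, 0.004], [-0.098, 0.995, -0.003], [-0.004, -0.003, -1.0]]
wrist_force: [-2.5, 1.3, 14.8]
gripper_width: 0.334
gripper_force: 30.0
```

```bash
python3 p.py
```

```text
t 18.33 tcp [ 0.5592 -0.3577  0.0895] yaw -174.36 F [-2.5  1.3 14.8] M [ 0.46  0.74 -0.22] w 29.0 g 30.0 j [-19.  33.  -4.   0. -52. -66.]
```

```bash
python3 -c "
from station import finish_job
print(finish_job())"
```

```text
the job is handed in; nothing more can be done
None
```

I handed the job in at about 18 s with the master let go in its yellow slot and the roller seated in the V-blocks, held down steadily at about 15 N; no verdict was returned.

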